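# Put the spice jars back in their places in the rack

### The job

Put the four glass spice jars back in the wooden rack, each standing upright in the compartment whose coloured pad matches its lid. Set the glass down gently, do not drop it or knock a jar over, and leave the salt shaker and the sugar bowl where they stand.

Things in the scene. Friction and masses are not known exactly. Their poses are not given: they have to be found in the camera images.
- jar_red: loose empty clear-glass spice jar with a red lid, 120 g give or take, 88 mm tall standing upright: glass body 42 mm diameter, lid 44 mm diameter from 63 mm up to the top; round, so its yaw means nothing. Origin: centre of its underside, z up. Starts upright on the table (table top is z = 0).
- jar_blue: loose empty clear-glass spice jar with a blue lid, 120 g give or take, 88 mm tall standing upright: glass body 42 mm diameter, lid 44 mm diameter from 63 mm up to the top; round, so its yaw means nothing. Origin: centre of its underside, z up. Starts upright on the table (table top is z = 0).
- jar_green: loose empty clear-glass spice jar with a green lid, 120 g give or take, 88 mm tall standing upright: glass body 42 mm diameter, lid 44 mm diameter from 63 mm up to the top; round, so its yaw means nothing. Origin: centre of its underside, z up. Starts upright on the table (table top is z = 0).
- jar_black: loose empty clear-glass spice jar with a black lid, 120 g give or take, 88 mm tall standing upright: glass body 42 mm diameter, lid 44 mm diameter from 63 mm up to the top; round, so its yaw means nothing. Origin: centre of its underside, z up. Starts upright on the table (table top is z = 0).
- pad_red: red pad, 56 mm square, fixed on the floor of one compartment of the wooden spice rack. Origin: centre of its upper face = middle of the compartment, 14 mm above the table; z up, y along the rack, x across it. Rack (fixed): 288 x 78 mm, 42 mm high; four open compartments in a row, 70 mm apart, 62 x 62 mm inside, 8 mm walls rising 28 mm above the pads. Colour order varies.
- pad_blue: blue pad, 56 mm square, fixed on the floor of one compartment of the wooden spice rack. Origin: centre of its upper face = middle of the compartment, 14 mm above the table; z up, y along the rack, x across it. Rack (fixed): 288 x 78 mm, 42 mm high; four open compartments in a row, 70 mm apart, 62 x 62 mm inside, 8 mm walls rising 28 mm above the pads. Colour order varies.
- pad_green: green pad, 56 mm square, fixed on the floor of one compartment of the wooden spice rack. Origin: centre of its upper face = middle of the compartment, 14 mm above the table; z up, y along the rack, x across it. Rack (fixed): 288 x 78 mm, 42 mm high; four open compartments in a row, 70 mm apart, 62 x 62 mm inside, 8 mm walls rising 28 mm above the pads. Colour order varies.
- pad_black: black pad, 56 mm square, fixed on the floor of one compartment of the wooden spice rack. Origin: centre of its upper face = middle of the compartment, 14 mm above the table; z up, y along the rack, x across it. Rack (fixed): 288 x 78 mm, 42 mm high; four open compartments in a row, 70 mm apart, 62 x 62 mm inside, 8 mm walls rising 28 mm above the pads. Colour order varies.
- salt_shaker: bystander: loose glass salt shaker with white salt showing and a domed bare-steel cap, 46 mm diameter at the foot, 77 mm tall, standing among the jars. Origin: centre of its underside, z up.
- sugar_bowl: bystander: loose red plastic sugar bowl with its lid shut, 108 mm diameter, 88 mm tall with the knob, standing beyond one end of the rack. Origin: centre of its underside, z up. (A white mug stands beyond the other end; a blue mug and a teaspoon lie farther out.)
There are look-alikes about, which are no part of the job. Leave any pink or yellow look-alike of the jar_red alone.

How it is judged:
By the outcome, as a careful person would: the job done as asked, in the order asked, and still so for the second after the job is handed in, with the robot touching nothing.
It also fails if it takes over 109 s, if anything falls off the work surface, if the arm or the gripper's body presses on something with over 40 N, if the wrist force passes 120 N, or if a joint passes its speed limit or range.

### The arm

A 6-joint arm with a two-finger parallel gripper is mounted at the origin on the work surface. World frame = base frame: x ahead of the robot, y to its left, z up, the work surface at z = 0. Lengths are in mm, angles in rad, forces in N, time in s.
With the tool pointing down it reaches from about 400 to 925 mm from the base axis. Payload 12.5 kg.
Tool frame: the origin (TCP) lies on the centre line of the jaws, within the pads' length; the fingertips stand 17 mm ahead of it and the grasp point (between the pads) lies 2 mm behind it; z points along the fingers, y is the line along which they close (so a half turn about z gives the same grasp; the last joint's range is limited). The gripper opens to 95 mm and grips with 3 to 60 N. Pads are 20 mm wide; open, the fingers measure 119 mm over their backs; the gripper's body (75 mm by 180 mm) begins 59 mm behind the grasp point.
Start: joints at [1.106, 0.491, 1.559, -0, 1.092, -0.106], TCP at [219.453, 585.222, 231.661] pointing down, gripper open.
Joint ranges: [-3.1, 3.1], [-0.84, 2.19], [0.05, 2.79], [-1.13, 4.28], [0.06, 2.93], [-2.69, 2.69]. Speed limits (rad/s): [2.22, 2.22, 2.79, 3.14, 3.14, 3.14].

### API

Orientations are given as [roll, pitch, yaw] about the fixed x, y, z axes, in that order (R = Rz(yaw) Ry(pitch) Rx(roll)).
In Python, from cell import env gives the robot as it stands.
- The arm moves only by the tool drive_tool, never from a script. Its argument "deltas" is text: rows parted by semicolons, each of 4 numbers parted by spaces: the shift along the world's x, y, z normalised to -1 to 1, where 1 is 100 mm, then the turn about the world's z normalised to -1 to 1, where 1 is 180 degrees. A call has 1 to 10 rows; each row shifts and turns the commanded pose from where the row before left it; what a row does not reach is not made up. A row lasts 1/12 s, in which the tool goes at most 41.7 mm and 7.16 degrees, less where a joint would pass 70% of its speed; a pose out of reach is approached as far as the arm can. A call with a number of a shift or a turn outside -1 to 1 is refused whole. A call with a gripper value outside its range is refused whole. "gripper" is the closure, from 0 (fully open) to 1 (shut), set as the call begins (left out, the last holds). The fingers move at their own pace and stop on an object; the grip force is fixed at half the most. Time passes only in rows, so rows that do not move let the fingers close. It gives the time, the measured TCP pose, the force, the opening and the grip force at its end, in the units of the state.
- env.state(): the state, without advancing time (a new reading comes with each control period).
- env.read_camera(name): name is "scene" or "side" or "wrist"; returns (picture, depth): 384x512x3 uint8, red, green, blue; 384x512 float32, mm along the optical axis (not along the pixel's ray), 0 where there is no reading.
- env.camera_params(name): a dict with "mtx" (3x3 intrinsics, pixels), "camera_from_world" (4x4, takes a point from world to camera coordinates); the wrist camera has in their place "mount" (4x4, takes a point from camera to tool coordinates, whose origin is the TCP and whose axes are the flange's). Camera axes: x right, y down, z forward; pixel columns grow to the right and rows downward; lengths in mm; the calibration is good to about 2 mm. A picture is of the moment at which its call begins: read the wrist's pose just before it. camera_params takes no time and is no camera call.
- env.job_done(): hands the job in; it is judged then, once.
The state is a dict: "t": time; "joints": joint angles; "qvel": joint speeds; "tau": joint torques, N m; "eef_pos": TCP position; "tcp_rot": TCP orientation; "ft_force": force on the tool from outside, world axes, zero at the start; "moment": the same for the moment, N m; "opening": opening from 0.0 (shut) to 1.0 (fully open); "grip_force": force on a finger pad.
Only numpy, scipy, OpenCV 4.12 (cv2) and the standard library are available. Lean on these libraries where they do the work, as an engineer would, in place of code of your own. Each camera call takes 0.05 s, during which the arm holds its last target. There are 200 camera calls.

## Working session

There is one attempt and no reset: what is moved stays moved. The work goes in short steps, Python scripts to look and compute and a tool call to move; the robot and the scene stay as the last step left them, time stands still between calls to the robot, and variables do not carry over. Pictures are saved under pics/ and viewed, at most 14 in all, crops included, and the job is handed in when it is done.

Besides the shell and the picture viewer there is one more tool, called after ">>>" as name(argument=value, ...) on one line, values as JSON. drive_tool: Moves the arm, as the interface text tells. Its arguments: {"type":"object","properties":{"deltas":{"type":"string"},"gripper":{"type":"number"}},"required":["deltas"]}

```bash
mkdir -p pics; ls; python3 - <<'E'
from cell import env
import cv2,numpy as np
for n in ["scene","side"]:
    p,d=env.read_camera(n); c=env.camera_params(n)
    np.savez(f"{n}.npz",p=p,d=d,K=c["mtx"],T=c["camera_from_world"])
    cv2.imwrite(f"pics/{n}0.png",p[:,:,::-1])
    print(n,np.linalg.inv(c["camera_from_world"])[:3].round(2).tolist())
s=env.state();print(s)
E
```

```text
pics
scene [[-0.25, 0.84, -0.49, 997.77], [0.97, 0.21, -0.13, 104.44], [-0.01, -0.5, -0.86, 846.65]]
side [[0.92, -0.25, 0.29, 226.13], [-0.38, -0.64, 0.67, -771.58], [0.01, -0.73, -0.68, 840.79]]
{'t': 0.1, 'joints': array([ 1.10641351e+00,  4.91517971e-01,  1.55937980e+00, -2.86446093e-05,
        1.09170376e+00, -1.05609561e-01]), 'qvel': array([ 0.00049293, -0.00171584, -0.0013755 , -0.00086242, -0.00107155,
       -0.00023071]), 'tau': array([ 1.33253117e-03, -6.13624334e+01, -2.58603269e+01,  6.93189609e-02,
        4.71279770e-02, -1.32109764e-05]), 'eef_pos': array([219.35635736, 585.03363072, 231.11156285]), 'tcp_rot': array([-3.14058671e+00, -8.10848786e-05,  2.78283257e+00]), 'ft_force': array([-0.31630561,  0.63061335,  0.08173064]), 'moment': array([-0.03539273,  0.01138176,  0.01625459]), 'grip_force': 0.0, 'opening': 1.0022628934289255}
```

View pics/scene0.png

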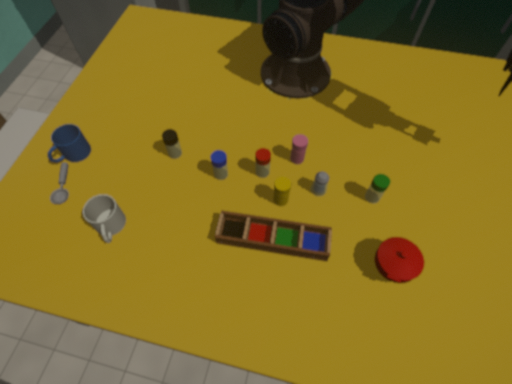

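View pics/side0.png

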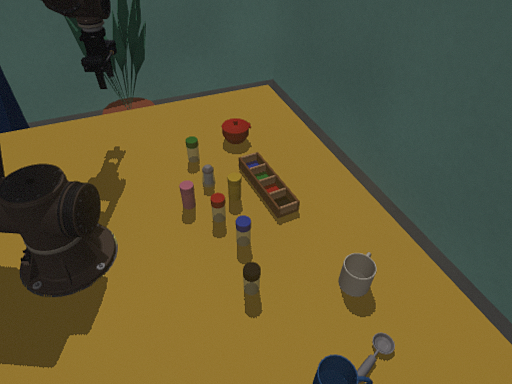

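The scene camera shows the lids at black (170,136), blue (219,158), red (263,156) and green (380,183). The pads run black, red, green, blue from (233,228) to (315,241). The pink (299,142) and yellow (282,185) look-alikes and the salt shaker (320,178) stand in between. Next I'll localise everything by depth.

```bash
cat > loc.py <<'E'
import numpy as np, cv2
def cloud(n,f=None):
    z=np.load(f or f"{n}.npz"); d=z["d"]; h,w=d.shape
    u,v=np.meshgrid(np.arange(w),np.arange(h))
    pc=np.stack([u,v,np.ones_like(u)],-1)@np.linalg.inv(z["K"]).T*d[...,None]
    Ti=np.linalg.inv(z["T"]); return pc@Ti[:3,:3].T+Ti[:3,3], z["p"], d
E
python3 - <<'E'
from loc import *
from scipy import ndimage as N
for n in ["scene","side"]:
    P,p,d=cloud(n); print(n)
    ok=(d>0)&(P[...,0]>250)&(P[...,0]<950)&(abs(P[...,1])<600)&(P[...,2]<130)
    print(" table z",np.median(P[ok&(abs(P[...,2])<12)][:,2]).round(1))
    L,k=N.label(ok&(P[...,2]>25)) 
    for i in range(1,k+1):
        m=L==i
        if m.sum()<25: continue
        q=P[m]; zt=np.percentile(q[:,2],96); t=m&(P[...,2]>zt-5); q2=P[t]
        a,b=q2[:,:2].min(0),q2[:,:2].max(0)
        print(" n",m.sum(),"ztop",zt.round(1),"xy mid",((a+b)/2).round(1),"mean",q2[:,:2].mean(0).round(1),"ext",(b-a).round(),"rgb",np.median(p[t],0))
    hsv=cv2.cvtColor(p,cv2.COLOR_RGB2HSV)
    # pads: centroid of colour within z 5..22 
    for c,lo,hi in [("red",0,6),("green",50,70),("blue",110,130)]:
        m=ok&(P[...,2]>8)&(P[...,2]<20)&(hsv[...,0]>=lo)&(hsv[...,0]<=hi)&(hsv[...,1]>150)
        L,k=N.label(m); 
        if k:
            j=np.argmax(N.sum(m,L,range(1,k+1)))+1; q=P[L==j]; print(" pad",c,len(q),q.mean(0).round(1),q.min(0).round(),q.max(0).round())
E
```

```text
scene
 table z -1.4
 n 562 ztop 78.3 xy mid [ 501.4 -568.8] mean [ 506.2 -561.6] ext [83. 61.] rgb [42. 56. 70.]
 n 340 ztop 88.2 xy mid [ 436.8 -287.1] mean [ 436.7 -285.8] ext [47. 43.] rgb [44. 36. 16.]
 n 340 ztop 87.7 xy mid [367.4  74.1] mean [368.   74.7] ext [42. 42.] rgb [153.  88. 100.]
 n 349 ztop 88.0 xy mid [437.9 -14.1] mean [439.3 -14.2] ext [45. 42.] rgb [137.  31.  10.]
 n 344 ztop 87.9 xy mid [ 474.5 -130.3] mean [ 475.9 -129.7] ext [43. 43.] rgb [ 44.  58. 123.]
 n 243 ztop 75.2 xy mid [458.7 153.2] mean [459.5 152.9] ext [25. 24.] rgb [112.  107.5  98.5]
 n 405 ztop 88.0 xy mid [445.9 302.2] mean [447.  301.3] ext [43. 43.] rgb [38. 96. 21.]
 n 368 ztop 88.1 xy mid [516.7  55.7] mean [518.   55.9] ext [43. 42.] rgb [154. 131.   7.]
 n 932 ztop 79.0 xy mid [ 696.1 -374. ] mean [ 697.5 -375.2] ext [81. 81.] rgb [123.  117.5  99. ]
 n 1570 ztop 42.6 xy mid [635.2  60.7] mean [637.1  64.2] ext [ 99. 291.] rgb [98. 68. 32.]
 n 1795 ztop 75.1 xy mid [636.8 364.4] mean [638.2 364.1] ext [77. 80.] rgb [137.  25.  12.]
 pad red 272 [633.   20.5  12.5] [608.  -2.   8.] [658
[... 690 characters left out ...]
 [42. 44.] rgb [150.  89. 100.]
 n 312 ztop 90.8 xy mid [438.8 -15.4] mean [438.1 -16.6] ext [43. 46.] rgb [133.  45.  31.]
 n 349 ztop 90.3 xy mid [ 474.9 -130.2] mean [ 474.6 -131.2] ext [41. 44.] rgb [ 52.  60. 119.]
 n 939 ztop 81.3 xy mid [ 697.1 -375.4] mean [ 696.7 -377.1] ext [83. 82.] rgb [128. 118. 100.]
 n 427 ztop 90.6 xy mid [ 436.6 -287.7] mean [ 436.1 -287.7] ext [43. 43.] rgb [50. 42. 26.]
 n 610 ztop 81.2 xy mid [ 501.8 -569.2] mean [ 509.6 -561.8] ext [82. 61.] rgb [42. 67. 88.]
 pad red 45 [643.   31.1  14.7] [623.  20.  12.] [662.  42.  19.]
 pad green 4 [627.8 101.2  13.9] [624.  97.  13.] [631. 106.  15.]
 pad blue 6 [620.3 169.2  15. ] [613. 165.  13.] [625. 175.  17.]
```

>>> drive_tool(deltas="0.227 -0.284 0 -0.0362;0.227 -0.284 0 -0.0362;0.227 -0.284 0 -0.0362;0.227 -0.284 0 -0.0362;0.227 -0.284 0 -0.0362;0.227 -0.284 0 -0.0362;0.227 -0.284 0 -0.0362;0.227 -0.284 0 -0.0362;0.227 -0.284 0 -0.0362;0.227 -0.284 0 -0.0362", gripper=0)

```text
t: 0.93
eef_pos: [447.2, 299.6, 231.5]
tcp_rot: [-3.141, 0.0, 1.64]
ft_force: [-0.3, 0.5, -0.3]
opening: 1.0
grip_force: 0.0
```

```bash
python3 - <<'E'
from loc import *
from scipy import ndimage as N
for n in ["scene","side"]:
    P,p,d=cloud(n)
    m=(d>0)&(abs(P[...,0]-636)<55)&(abs(P[...,1]-60)<160)&(P[...,2]>36)&(P[...,2]<48)
    print(n,m.sum(),cv2.minAreaRect(P[m][:,:2].astype(np.float32)))
from cell import env
s=env.state();print(s["eef_pos"],s["tcp_rot"],s["joints"])
E
```

```text
scene 1154 ((635.6221923828125, 60.67437744140625), (80.04718780517578, 287.8401184082031), 4.535475730895996)
side 637 ((635.58935546875, 60.08241271972656), (80.38928985595703, 289.4846496582031), 3.9919331073760986)
[447.19443879 299.60773735 231.53543049] [-3.14134274e+00  1.33190668e-04  1.63993699e+00] [ 4.67565295e-01  3.68322512e-01  1.77144794e+00 -3.06178308e-05
  1.00210422e+00  3.98441141e-01]
```

>>> drive_tool(deltas="-0.006 0.017 -0.1 0;0 0 -0.2 0;0 0 -0.25 0;0 0 -0.25 0;0 0 -0.25 0;0 0 -0.2 0;0 0 -0.15 0;0 0 -0.1 0;0 0 -0.055 0;0 0 0 0")

```text
t: 1.77
eef_pos: [445.5, 302.9, 75.3]
tcp_rot: [-3.14, 0.001, 1.646]
ft_force: [-0.0, -0.1, -0.4]
opening: 1.004
grip_force: 0.0
```

>>> drive_tool(deltas="0 0 0 0;0 0 0 0;0 0 0 0;0 0 0 0;0 0 0 0;0 0 0 0;0 0 0 0;0 0 0 0;0 0 0 0;0 0 0 0", gripper=1)

```text
t: 2.6
eef_pos: [445.9, 302.9, 76.2]
tcp_rot: [3.142, 0.0, 1.646]
ft_force: [-0.3, 0.4, 1.3]
opening: 0.457
grip_force: 30.0
```

>>> drive_tool(deltas="0 0 0.05 0;0 0 0.1 0;0 0 0.2 0;0 0 0.25 0;0 0 0.25 0;0 0 0.2 0;0 0 0.15 0;0 0 0.1 0;0 0 0 0;0 0 0 0")

```text
t: 3.43
eef_pos: [445.8, 302.9, 206.4]
tcp_rot: [3.141, -0.0, 1.646]
ft_force: [0.5, 0.3, -1.9]
opening: 0.458
grip_force: 30.0
```

>>> drive_tool(deltas="0.08 -0.09 0 0;0.16 -0.18 0 0;0.24 -0.27 0 0;0.27 -0.3 0 0;0.27 -0.3 0 0;0.27 -0.3 0 0;0.24 -0.27 0 0;0.16 -0.18 0 0;0.1 -0.1 0 0;0.08 -0.07 0 0")

```text
t: 4.27
eef_pos: [633.5, 95.1, 204.8]
tcp_rot: [-3.14, -0.0, 1.644]
ft_force: [-0.3, 0.4, -1.0]
opening: 0.456
grip_force: 30.0
```

>>> drive_tool(deltas="0 0 -0.06 0;0 0 -0.14 0;0 0 -0.2 0;0 0 -0.22 0;0 0 -0.2 0;0 0 -0.14 0;0 0 -0.1 0;0 0 -0.05 0;0 0 -0.02 0;0 0 0 0")

```text
t: 5.1
eef_pos: [632.7, 97.4, 93.2]
tcp_rot: [3.142, -0.0, 1.646]
ft_force: [-0.1, 0.4, -1.1]
opening: 0.456
grip_force: 30.0
```

>>> drive_tool(deltas="0 0 -0.005 0;0 0 -0.005 0;0 0 -0.005 0;0 0 0 0;0 0 0 0")

```text
t: 5.52
eef_pos: [633.0, 96.9, 92.0]
tcp_rot: [3.141, 0.0, 1.645]
ft_force: [-0.8, -0.7, -0.7]
opening: 0.459
grip_force: 30.0
```

>>> drive_tool(deltas="0 0 -0.005 0;0 0 -0.005 0;0 0 -0.005 0;0 0 0 0;0 0 0 0")

```text
t: 5.93
eef_pos: [632.9, 96.9, 90.2]
tcp_rot: [3.141, 0.0, 1.646]
ft_force: [-0.0, 0.1, 0.2]
opening: 0.46
grip_force: 30.0
```

>>> drive_tool(deltas="0 0 -0.004 0;0 0 0 0;0 0 0 0")

```text
t: 6.18
eef_pos: [632.9, 96.9, 90.1]
tcp_rot: [3.141, 0.0, 1.646]
ft_force: [-2.0, -0.6, 5.4]
opening: 0.46
grip_force: 30.0
```

>>> drive_tool(deltas="0 0 0 0;0 0 0 0;0 0 0 0;0 0 0 0;0 0 0 0;0 0 0 0;0 0 0 0;0 0 0 0", gripper=0)

```text
t: 6.85
eef_pos: [632.9, 96.9, 89.7]
tcp_rot: [3.141, -0.0, 1.645]
ft_force: [0.8, -0.4, -0.1]
opening: 0.959
grip_force: 0.0
```

>>> drive_tool(deltas="0 0 0.05 0;0 0 0.1 0;0 0 0.2 0;0 0 0.2 0;0 0 0.25 0;0 0 0.25 0;0 0 0.1 0;-0.05 -0.03 0 0;-0.1 -0.05 0 0;-0.15 -0.08 0 0")

```text
t: 7.68
eef_pos: [602.2, 80.9, 203.6]
tcp_rot: [-3.141, -0.0, 1.646]
ft_force: [-0.0, -0.1, 0.6]
opening: 1.001
grip_force: 0.0
```

```bash
cat > snap.py <<'E'
import sys,cv2,numpy as np
from cell import env
n,f=sys.argv[1:3]
p,d=env.read_camera(n); c=env.camera_params(n)
np.savez(f"{f}.npz",p=p,d=d,K=c["mtx"],T=c["camera_from_world"])
cv2.imwrite(f"pics/{f}.png",cv2.resize(p[90:300,100:420,::-1],None,fx=2,fy=2))
E
python3 snap.py side s1
```

```text
(no output)
```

View pics/s1.png

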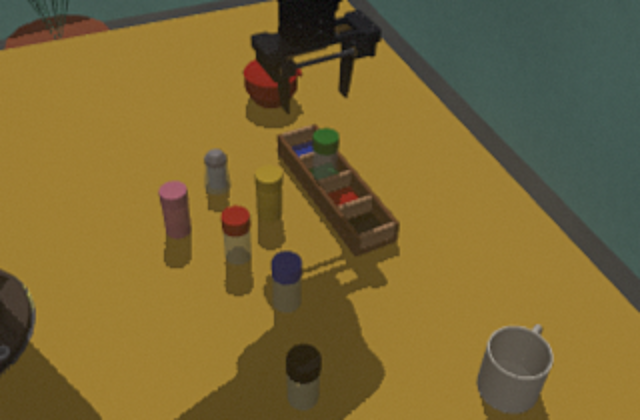

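The side view shows the green jar upright in the green compartment (crop pixel 325,145), and nothing else has been disturbed. Next is red.

>>> drive_tool(deltas="-0.14 -0.08 0 0;-0.2 -0.12 0 0;-0.25 -0.15 0 0;-0.25 -0.15 0 0;-0.25 -0.15 0 0;-0.23 -0.13 0 0;-0.15 -0.09 0 0;-0.1 -0.05 0 0;-0.05 -0.03 0 0;-0.023 -0.011 0 0")

```text
t: 8.57
eef_pos: [438.3, -15.4, 204.6]
tcp_rot: [-3.141, -0.0, 1.645]
ft_force: [0.2, -0.0, 0.7]
opening: 1.0
grip_force: 0.0
```

>>> drive_tool(deltas="0 0 0 0;0 0 -0.1 0;0 0 -0.2 0;0 0 -0.25 0;0 0 -0.25 0;0 0 -0.2 0;0 0 -0.15 0;0 0 -0.1 0;0 0 -0.038 0;0 0 0 0")

```text
t: 9.4
eef_pos: [438.8, -14.9, 75.0]
tcp_rot: [-3.14, -0.0, 1.646]
ft_force: [-0.2, -0.4, -0.3]
opening: 0.998
grip_force: 0.0
```

>>> drive_tool(deltas="0 0 0 0;0 0 0 0;0 0 0 0;0 0 0 0;0 0 0 0;0 0 0 0;0 0 0 0;0 0 0 0;0 0 0 0", gripper=1)

```text
t: 10.15
eef_pos: [438.5, -15.2, 76.0]
tcp_rot: [3.142, 0.0, 1.646]
ft_force: [-0.2, 0.1, 0.1]
opening: 0.46
grip_force: 30.0
```

>>> drive_tool(deltas="0 0 0.05 0;0 0 0.1 0;0 0 0.2 0;0 0 0.25 0;0 0 0.25 0;0 0 0.2 0;0 0 0.15 0;0 0 0.1 0;0 0 0 0;0 0 0 0")

```text
t: 10.98
eef_pos: [438.4, -15.1, 206.2]
tcp_rot: [3.141, 0.0, 1.646]
ft_force: [-0.0, -0.1, -1.6]
opening: 0.459
grip_force: 30.0
```

>>> drive_tool(deltas="0.08 0.02 0 0;0.18 0.04 0 0;0.26 0.05 0 0;0.29 0.06 0 0;0.29 0.06 0 0;0.29 0.06 0 0;0.25 0.05 0 0;0.18 0.04 0 0;0.12 0.02 0 0;0.058 0.007 0 0")

```text
t: 11.82
eef_pos: [639.7, 26.1, 204.0]
tcp_rot: [-3.14, -0.0, 1.646]
ft_force: [-1.0, -0.1, -1.8]
opening: 0.461
grip_force: 30.0
```

>>> drive_tool(deltas="0 0 -0.06 0;0 0 -0.14 0;0 0 -0.2 0;0 0 -0.22 0;0 0 -0.2 0;0 0 -0.14 0;0 0 -0.1 0;0 0 -0.05 0;0 0 -0.02 0;0 0 0 0")

```text
t: 12.65
eef_pos: [638.3, 25.5, 93.0]
tcp_rot: [3.142, -0.0, 1.645]
ft_force: [0.2, 0.2, -1.7]
opening: 0.459
grip_force: 30.0
```

>>> drive_tool(deltas="0 0 -0.006 0;0 0 -0.006 0;0 0 -0.006 0;0 0 -0.006 0;0 0 -0.005 0;0 0 -0.003 0;0 0 0 0;0 0 0 0")

```text
t: 13.32
eef_pos: [638.4, 25.5, 90.0]
tcp_rot: [3.141, 0.0, 1.646]
ft_force: [-1.0, 0.3, 2.2]
opening: 0.458
grip_force: 30.0
```

>>> drive_tool(deltas="0 0 0 0;0 0 0 0;0 0 0 0;0 0 0 0;0 0 0 0;0 0 0 0;0 0 0 0;0 0 0 0", gripper=0)

```text
t: 13.98
eef_pos: [638.4, 25.5, 89.7]
tcp_rot: [3.142, 0.0, 1.646]
ft_force: [0.5, -0.1, 0.6]
opening: 0.955
grip_force: 0.0
```

>>> drive_tool(deltas="0 0 0.05 0;0 0 0.1 0;0 0 0.2 0;0 0 0.2 0;0 0 0.25 0;0 0 0.25 0;0 0 0.1 0;0 0 0 0")

```text
t: 14.65
eef_pos: [639.2, 25.5, 207.9]
tcp_rot: [3.137, 0.001, 1.646]
ft_force: [0.6, 0.1, -0.3]
opening: 1.0
grip_force: 0.0
```

>>> drive_tool(deltas="-0.08 -0.08 0 0;-0.16 -0.15 0 0;-0.22 -0.2 0 0;-0.25 -0.24 0 0;-0.25 -0.24 0 0;-0.25 -0.24 0 0;-0.18 -0.18 0 0;-0.12 -0.12 0 0;-0.08 -0.07 0 0;-0.044 -0.038 0 0")

```text
t: 15.48
eef_pos: [473.4, -131.0, 203.8]
tcp_rot: [-3.14, -0.001, 1.644]
ft_force: [0.9, -0.7, 0.8]
opening: 1.001
grip_force: 0.0
```

>>> drive_tool(deltas="0 0 0 0;0 0 -0.1 0;0 0 -0.2 0;0 0 -0.25 0;0 0 -0.25 0;0 0 -0.2 0;0 0 -0.15 0;0 0 -0.1 0;0 0 -0.038 0;0 0 0 0")

```text
t: 16.32
eef_pos: [475.0, -129.8, 75.3]
tcp_rot: [-3.141, -0.001, 1.646]
ft_force: [0.2, -0.0, 0.7]
opening: 1.0
grip_force: 0.0
```

>>> drive_tool(deltas="0 0 0 0;0 0 0 0;0 0 0 0;0 0 0 0;0 0 0 0;0 0 0 0;0 0 0 0;0 0 0 0;0 0 0 0", gripper=1)

```text
t: 17.07
eef_pos: [474.9, -130.3, 76.0]
tcp_rot: [-3.142, -0.0, 1.646]
ft_force: [-0.5, -0.1, 0.9]
opening: 0.457
grip_force: 30.0
```

>>> drive_tool(deltas="0 0 0.05 0;0 0 0.1 0;0 0 0.2 0;0 0 0.25 0;0 0 0.25 0;0 0 0.2 0;0 0 0.15 0;0 0 0.1 0;0 0 0 0;0 0 0 0")

```text
t: 17.9
eef_pos: [474.9, -130.2, 206.6]
tcp_rot: [3.14, 0.001, 1.646]
ft_force: [-0.1, -1.3, -1.4]
opening: 0.46
grip_force: 30.0
```

>>> drive_tool(deltas="0.05 0.1 0 0;0.1 0.2 0 0;0.155 0.3 0 0;0.185 0.36 0 0;0.185 0.36 0 0;0.185 0.36 0 0;0.185 0.36 0 0;0.155 0.3 0 0;0.13 0.25 0 0;0.085 0.16 0 0")

```text
t: 18.73
eef_pos: [616.8, 148.3, 204.5]
tcp_rot: [-3.14, -0.0, 1.647]
ft_force: [-0.3, -0.0, -1.6]
opening: 0.459
grip_force: 30.0
```

>>> drive_tool(deltas="0.06 0.12 0 0;0.035 0.06 0 0;0.018 0.025 0 0;0 0 0 0;0 0 0 0")

```text
t: 19.15
eef_pos: [627.5, 164.4, 205.8]
tcp_rot: [-3.141, 0.0, 1.645]
ft_force: [-0.6, 0.2, -1.5]
opening: 0.461
grip_force: 30.0
```

>>> drive_tool(deltas="0 0 -0.06 0;0 0 -0.14 0;0 0 -0.2 0;0 0 -0.22 0;0 0 -0.2 0;0 0 -0.14 0;0 0 -0.1 0;0 0 -0.05 0;0 0 -0.02 0;0 0 0 0")

```text
t: 19.98
eef_pos: [627.9, 165.0, 93.1]
tcp_rot: [3.141, 0.0, 1.645]
ft_force: [-0.2, 0.3, -1.1]
opening: 0.457
grip_force: 30.0
```

>>> drive_tool(deltas="0 0 -0.006 0;0 0 -0.006 0;0 0 -0.006 0;0 0 -0.006 0;0 0 -0.005 0;0 0 -0.003 0;0 0 0 0;0 0 0 0")

```text
t: 20.65
eef_pos: [627.8, 165.3, 90.0]
tcp_rot: [3.141, -0.0, 1.646]
ft_force: [-0.9, -0.5, 2.2]
opening: 0.457
grip_force: 30.0
```

>>> drive_tool(deltas="0 0 0 0;0 0 0 0;0 0 0 0;0 0 0 0;0 0 0 0;0 0 0 0;0 0 0 0;0 0 0 0", gripper=0)

```text
t: 21.32
eef_pos: [627.8, 165.2, 89.7]
tcp_rot: [3.141, 0.0, 1.646]
ft_force: [-0.4, 0.7, -0.6]
opening: 0.957
grip_force: 0.0
```

>>> drive_tool(deltas="0 0 0.05 0;0 0 0.1 0;0 0 0.2 0;0 0 0.2 0;0 0 0.25 0;0 0 0.25 0;0 0 0.1 0;0 0 0 0")

```text
t: 21.98
eef_pos: [628.6, 165.4, 207.9]
tcp_rot: [3.137, -0.0, 1.646]
ft_force: [0.2, 0.3, -0.6]
opening: 0.997
grip_force: 0.0
```

>>> drive_tool(deltas="-0.04 -0.1 0 0;-0.085 -0.2 0 0;-0.125 -0.3 0 0;-0.15 -0.35 0 0;-0.15 -0.35 0 0;-0.15 -0.35 0 0;-0.15 -0.35 0 0;-0.15 -0.35 0 0;-0.15 -0.35 0 0;-0.15 -0.35 0 0")

```text
t: 22.82
eef_pos: [495.6, -141.3, 203.2]
tcp_rot: [-3.139, -0.001, 1.646]
ft_force: [0.9, 0.5, 0.5]
opening: 1.0
grip_force: 0.0
```

>>> drive_tool(deltas="-0.15 -0.35 0 0;-0.15 -0.35 0 0;-0.125 -0.3 0 0;-0.085 -0.2 0 0;-0.06 -0.15 0 0;-0.03 -0.08 0 0;-0.013 -0.04 0 0;0 0 0 0;0 0 0 0")

```text
t: 23.57
eef_pos: [436.4, -286.1, 204.3]
tcp_rot: [-3.141, -0.001, 1.646]
ft_force: [-0.3, 0.5, 0.5]
opening: 1.002
grip_force: 0.0
```

>>> drive_tool(deltas="0 0 0 0;0 0 -0.1 0;0 0 -0.2 0;0 0 -0.25 0;0 0 -0.25 0;0 0 -0.2 0;0 0 -0.15 0;0 0 -0.1 0;0 0 -0.038 0;0 0 0 0")

```text
t: 24.4
eef_pos: [436.4, -286.3, 75.2]
tcp_rot: [-3.141, -0.001, 1.646]
ft_force: [0.1, 0.3, 0.8]
opening: 1.001
grip_force: 0.0
```

>>> drive_tool(deltas="0 0 0 0;0 0 0 0;0 0 0 0;0 0 0 0;0 0 0 0;0 0 0 0;0 0 0 0;0 0 0 0;0 0 0 0", gripper=1)

```text
t: 25.15
eef_pos: [436.4, -286.8, 76.0]
tcp_rot: [3.142, -0.0, 1.646]
ft_force: [0.7, -0.9, 0.1]
opening: 0.456
grip_force: 30.0
```

>>> drive_tool(deltas="0 0 0.05 0;0 0 0.1 0;0 0 0.2 0;0 0 0.25 0;0 0 0.25 0;0 0 0.2 0;0 0 0.15 0;0 0 0.1 0;0 0 0 0;0 0 0 0")

```text
t: 25.98
eef_pos: [436.4, -286.7, 206.2]
tcp_rot: [3.141, 0.0, 1.646]
ft_force: [-0.5, -0.5, -1.9]
opening: 0.458
grip_force: 30.0
```

>>> drive_tool(deltas="0.07 0.08 0 0;0.15 0.18 0 0;0.24 0.28 0 0;0.27 0.32 0 0;0.27 0.32 0 0;0.27 0.32 0 0;0.27 0.32 0 0;0.22 0.26 0 0;0.155 0.18 0 0;0.085 0.1 0 0")

```text
t: 26.82
eef_pos: [637.1, -48.1, 204.3]
tcp_rot: [-3.14, -0.001, 1.648]
ft_force: [-0.2, -0.2, 0.1]
opening: 0.459
grip_force: 30.0
```

>>> drive_tool(deltas="0.045 0.05 0 0;0.023 0.017 0 0;0 0 0 0;0 0 0 0")

```text
t: 27.15
eef_pos: [642.2, -45.7, 205.8]
tcp_rot: [-3.141, 0.0, 1.644]
ft_force: [-0.1, 0.4, -0.9]
opening: 0.457
grip_force: 30.0
```

>>> drive_tool(deltas="0 0 -0.06 0;0 0 -0.14 0;0 0 -0.2 0;0 0 -0.22 0;0 0 -0.2 0;0 0 -0.14 0;0 0 -0.1 0;0 0 -0.05 0;0 0 -0.02 0;0 0 0 0")

```text
t: 27.98
eef_pos: [642.8, -45.0, 93.1]
tcp_rot: [3.141, 0.0, 1.645]
ft_force: [0.5, 0.4, -1.0]
opening: 0.455
grip_force: 30.0
```

>>> drive_tool(deltas="0 0 -0.006 0;0 0 -0.006 0;0 0 -0.006 0;0 0 -0.006 0;0 0 -0.005 0;0 0 -0.003 0;0 0 0 0;0 0 0 0")

```text
t: 28.65
eef_pos: [642.8, -44.7, 90.0]
tcp_rot: [3.141, 0.0, 1.646]
ft_force: [-0.8, -0.5, 1.1]
opening: 0.461
grip_force: 30.0
```

Contact. Release, rise, and back away for a look.

>>> drive_tool(deltas="0 0 0 0;0 0 0 0;0 0 0 0;0 0 0 0;0 0 0 0;0 0 0 0;0 0 0 0;0 0 0 0", gripper=0)

```text
t: 29.32
eef_pos: [642.7, -44.7, 89.8]
tcp_rot: [3.141, 0.0, 1.646]
ft_force: [0.6, 0.8, 1.1]
opening: 0.959
grip_force: 0.0
```

>>> drive_tool(deltas="0 0 0.05 0;0 0 0.1 0;0 0 0.2 0;0 0 0.2 0;0 0 0.25 0;0 0 0.25 0;0 0 0.1 0;0 0 0 0")

```text
t: 29.98
eef_pos: [643.6, -44.8, 207.9]
tcp_rot: [3.137, 0.001, 1.646]
ft_force: [0.2, -0.2, 0.0]
opening: 1.004
grip_force: 0.0
```

>>> drive_tool(deltas="-0.1 -0.1 0 0;-0.2 -0.2 0 0;-0.2 -0.25 0 0;-0.2 -0.25 0 0;-0.2 -0.25 0 0;-0.2 -0.25 0 0;-0.15 -0.2 0 0;-0.1 -0.1 0 0;0 0 0 0;0 0 0 0")

```text
t: 30.82
eef_pos: [507.2, -204.8, 204.1]
tcp_rot: [-3.141, -0.001, 1.644]
ft_force: [0.5, 0.5, 0.5]
opening: 0.998
grip_force: 0.0
```

```bash
python3 snap.py scene f1; python3 snap.py side f2; python3 - <<'E'
from loc import *
for n,f in [("scene","f1"),("side","f2")]:
    P,p,d=cloud(n,f+".npz")
    for k,c,zt in [("green",(633,95.3),102),("red",(638.2,25.5),102),("blue",(627.8,165),102),("black",(643,-44.3),102),("salt",(458,153),76)]:
        m=(d>0)&(np.hypot(P[...,0]-c[0],P[...,1]-c[1])<33)&(P[...,2]>zt-6)&(P[...,2]<zt+8); q=P[m]
        print(n,k,len(q),q.mean(0).round(1),(q[:,:2].max(0)-q[:,:2].min(0)).round(),np.percentile(q[:,2],[5,95]).round(1),np.median(p[m],0))
E
```

```text
scene green 251 [634.3  95.9 100.4] [44. 43.] [ 98.1 102.7] [ 38. 104.  27.]
scene red 245 [639.3  26.2 100.3] [43. 42.] [ 98.  102.7] [146.  30.  11.]
scene blue 255 [628.8 165.  100.3] [43. 43.] [ 97.5 102.4] [ 38.  54. 127.]
scene black 239 [643.3 -44.8 100.5] [42. 42.] [ 98.3 102.7] [42. 33. 13.]
scene salt 67 [459.9 152.3  73. ] [26. 26.] [70.7 75.9] [119. 114. 106.]<stdin>:6: RuntimeWarning: Mean of empty slice.
  ret = um.true_divide(
Traceback (most recent call last):
ValueError: zero-size array to reduction operation maximum which has no identity
```

View pics/f1.png

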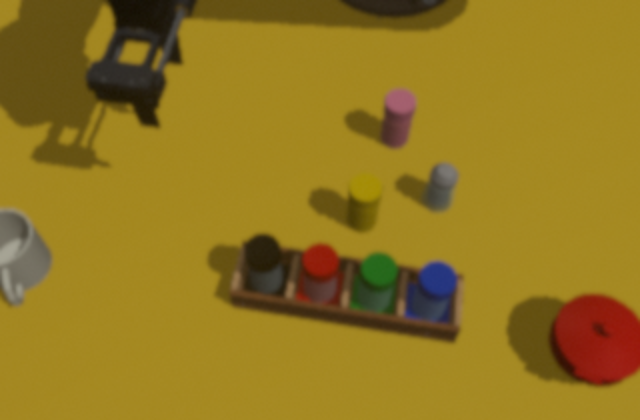

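View pics/f2.png

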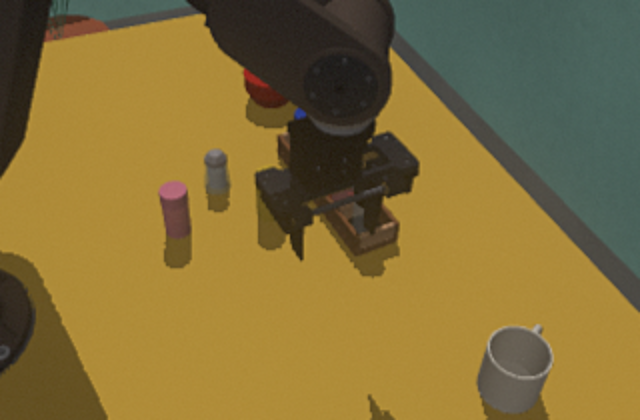

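The scene view shows all four jars upright and centred in their matching compartments (crop pixels 263,262, 320,272, 378,282 and 436,290). The shaker and the bowl haven't moved. The arm blocks the side view, but the scene depth confirms the lids are level.

```bash
python3 -c "
from cell import env
print(env.job_done())"
```

```text
the job is handed in; nothing more can be done
None
```

All four jars stand upright in the compartments matching their lids, the salt shaker, sugar bowl and look-alikes were left where they stood, and the job was handed in at about 31 s.

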